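# Close the push-and-turn safety jar of spent coin cells

### The job

Close the safety jar of spent coin cells on the laser bench: put its cap on, push the cap down against its spring, turn it clockwise until it meets the stop, and let go, so that its lugs are caught under the jar's lugs and it sits square and locked. Do not press harder than about 20 newtons, do not force the turn past the stop, and leave the other things on the bench where they are.

Things in the scene. Friction and masses are not known exactly. Their poses are not given: they have to be found in the camera images.
- cap_mid (a point): White plastic cap, 40 g, round, 56 mm across, 19 mm high, lying open side down. Point: on its axis, half-way up. 4 inner lugs (5 mm wide, 3 mm high) at the bottom edge on its own x, y axes; a grey bar on top marks each. Standing on top of the jar's lugs it is rigid, cap_mid 5.5 mm above the rim; turned up to 52 deg it drops into the gaps.
- cap_lug (a point): Centre of the cap's +x inner lug (23 mm from the axis, 8 mm below cap_mid). Lowered on, the disc meets the rim when cap_mid is 2.5 mm above it; pushed 6 mm further (11 N) the lugs pass under the teeth, 7 mm (13 N) is solid. Held down and turned clockwise from above, they run to the stop; let go, the cap springs up into the pockets: locked, cap_mid 0.5 mm below the rim.
- cap_disc: Grey sealing disc inside the cap, 42 mm across, 7 to 9 mm above the cap's bottom edge; a spring of 1.8 N/mm lets it be pushed up 7 mm into the cap. It bears on the jar's rim. Origin: on the cap's axis, at the bottom edge while the spring is free.
- holder: Black ring holder screwed to the bench, 60 mm across, 25 mm high, screw ears 52 mm out along y. Origin: centre of the underside; z up. In it a round amber safety jar, body 50 mm across, is held fast, upright and central, but turned any way: which way its lugs point is not given.
- jar_rim (a point): Centre of the jar's open mouth, at rim height, 80 mm above the bench; axes as the holder's, not the lugs'. Mouth 34 mm inside, neck 40 mm outside with a chamfered rim; the cap fits it with 1.2 mm of play all round. A few spent coin cells lie at the bottom.
- jar_neck (a point): On the jar's axis, 7 mm below the rim. The neck has 4 equal lugs, 90 deg apart, each 38 deg wide and out to 47 mm across, tops 4 mm below the rim. Under each is a pocket at this height for a cap lug, closed on its anticlockwise side (seen from above) by a tooth 3 mm deep, on its clockwise side by a full stop. The 52 deg gaps between let the cap lugs through.
- fan: Bystander: black 40 mm fan, 20 mm thick, lying flat; origin under its centre.
- laser: Bystander: diode laser module, black base and aluminium fins, 36 x 34 x 30 mm, brass nose to its -x; origin under its centre.
- board: Bystander: blue circuit board, 70 x 46 mm, about 15 mm high with its parts; origin under its centre.
- driver: Bystander: screwdriver with a black handle, 150 mm long, lying along its x; origin under its middle.

How it is judged:
By the outcome, as a careful person would: the job done as asked, in the order asked, and still so for the second after the job is handed in, with the robot touching nothing.
It also fails if it takes over 64 s, if anything falls off the work surface, if the arm or the gripper's body presses on something with over 40 N, if the wrist force passes 120 N, or if a joint passes its speed limit or range.

### The arm

A 6-joint arm with a two-finger parallel gripper is mounted at the origin on the work surface. World frame = base frame: x ahead of the robot, y to its left, z up, the work surface at z = 0. Lengths are in m, angles in rad, forces in N, time in s.
With the tool pointing down it reaches from about 0.375 to 0.9 m from the base axis. Payload 3.1 kg.
Tool frame: the origin (TCP) lies midway between the tips of the shut fingers; the grasp point (between the pads) lies 19 mm behind it; x points along the fingers, z is the direction in which the jaws open and shut, and the axes are right-handed (so a half turn about x gives the same grasp; the last joint's range is limited). The gripper opens to 85 mm and grips with 20 to 120 N. Pads are 22 mm wide; open, the fingers measure 114 mm over their backs; the gripper's body (76 mm by 85 mm) begins 54 mm behind the grasp point. The pads swing forward as they close: fully open they stand 13 mm farther back than shut.
Start: joints at [0.924, 0.527, 1.433, -0, 1.181, -0.178], TCP at [0.282, 0.558, 0.207] pointing down, gripper open.
Joint ranges: [-3.08, 3.08], [-0.75, 2.2], [0.22, 2.44], [-1.43, 4.57], [0, 2.65], [-2.85, 2.85]. Speed limits (rad/s): [2.79, 2.79, 3.14, 3.14, 3.14, 3.14].

### API

Orientations are given as a unit quaternion [x, y, z, w].
In Python, from station import status, snapshot, camera_params, ticket gives the robot as it stands.
- The arm moves only by the tool arm_command, never from a script. Its argument "series" is a list that holds one entry, the list of rows, each a list of 4 numbers: the shift along the tool's x, y, z in mm, then the turn about the tool's x in rad. A call has 1 to 10 rows; each row shifts and turns the commanded pose from where the row before left it, along the tool's axes as they then stand; what a row does not reach is not made up. A row lasts 1/10 s, in which the tool goes at most 50 mm and 8.59 degrees, less where a joint would pass 70% of its speed; a pose out of reach is approached as far as the arm can. A call is refused whole if a number of a shift passes 50 or a number of a turn 0.15, either way. A call with a gripper value outside its range is refused whole. "jaw" is the opening in per cent of the stroke, from 0 (shut) to 100 (fully open), set as the call begins (left out, the last holds). The fingers move at their own pace and stop on an object; "force" is the grip in N (left out, the last holds). Time passes only in rows, so rows that do not move let the fingers close. It gives the time, the measured TCP pose, the force and the opening at its end, in the units of the state.
- status.sense(): the state, without advancing time (a new reading comes with each control period).
- snapshot(name): name is "side" or "top" or "wrist"; returns the picture (400x640x3 uint8, red, green, blue); there is no depth.
- camera_params(name): a dict with "fovy" (degrees; the focal length in pixels is half the picture's height over the tangent of half this angle, whatever the lens; pixels are square), "cx", "cy" (the principal point, pixels), "extrinsics" (4x4, takes a point from camera to world coordinates); the wrist camera has in their place "mount" (4x4, takes a point from camera to tool coordinates, whose origin is the TCP and whose axes are the tool frame's). Camera axes: x right, y down, z forward; pixel columns grow to the right and rows downward; lengths in m; the calibration is good to about 2 mm. The wrist camera is an equidistant fisheye: a pixel r from the principal point sees the ray r / f radians off the axis. A picture is of the moment at which its call begins: read the wrist's pose just before it. camera_params takes no time and is no camera call.
- ticket.sign_off(): hands the job in, once; it reports no verdict.
The state is a dict: "t": time; "q": joint angles; "qd": joint speeds; "tau": joint torques, N m; "tcp_pos": TCP position; "tool_rot": TCP orientation; "force": force on the tool from outside, world axes, zero at the start; "ft_torque": the same for the moment, N m; "finger_gap": opening from 0.0 (shut) to 1.0 (fully open).
Only numpy, scipy, OpenCV 4.12 (cv2) and the standard library are available. Lean on these libraries where they do the work, as an engineer would, in place of code of your own. Each camera call takes 0.05 s, during which the arm holds its last target. There are 200 camera calls.

## Working session

There is one attempt and no reset: what is moved stays moved. The work goes in short steps, Python scripts to look and compute and a tool call to move; the robot and the scene stay as the last step left them, time stands still between calls to the robot, and variables do not carry over. Pictures are saved under pics/ and viewed, about 8 in all and at most 12, crops included, and the job is handed in when it is done.

Besides the shell and the picture viewer there is one more tool, called after "Call:" by a JSON object that holds its "op" and its "data", one argument or row to a line. arm_command: Moves the arm, as the interface text tells. Its arguments: {"type":"object","properties":{"series":{"type":"array"},"jaw":{"type":"number"},"force":{"type":"number"}},"required":["series"]}

```bash
mkdir -p pics; ls
python3 - <<'E'
from station import *
import cv2
s=status.sense(); print({k:s[k] for k in('t','tcp_pos','tool_rot','finger_gap','force')})
for n in("side","top","wrist"):
    p=camera_params(n);print(n,p)
    cv2.imwrite(f"pics/{n}0.png",snapshot(n)[:,:,::-1])
E
```

```text
pics
{'t': 0.0, 'tcp_pos': array([0.28132088, 0.55724357, 0.20633696]), 'tool_rot': array([-0.37078473,  0.60298588,  0.37022088,  0.60155067]), 'finger_gap': 1.0007919262039058, 'force': array([ 0.20027061, -0.48482686, -0.30794334])}
side {'fovy': 53.801864906675696, 'cx': 317.809859988409, 'cy': 197.18448398136582, 'extrinsics': array([[ 0.92730394, -0.20324419,  0.31432341,  0.33351695],
       [-0.37419917, -0.52372675,  0.76530077, -0.68962641],
       [ 0.00907664, -0.82728598, -0.56170769,  0.60158153],
       [ 0.        ,  0.        ,  0.        ,  1.        ]])}
top {'fovy': 54.96168030477054, 'cx': 316.9375722269713, 'cy': 201.4602403890018, 'extrinsics': array([[ 0.01592503, -0.99887757,  0.04460941,  0.5748792 ],
       [-0.99949146, -0.01713581, -0.02689214,  0.01160372],
       [ 0.02762637, -0.04415847, -0.99864249,  0.96377421],
       [ 0.        ,  0.        ,  0.        ,  1.        ]])}
wrist {'fovy': 65.70646984690485, 'cx': 318.2056239827531, 'cy': 198.16272138800832, 'mount': array([[ 8.73779398e-04, -2.96866341e-01,  9.54918641e-01,
        -1.66638513e-01],
       [-3.04877014e-05, -9.54919013e-01, -2.96866429e-01,
         7.60462209e-02],
       [ 9.99999618e-01,  2.30282495e-04, -8.43439333e-04,
        -2.45016552e-04],
       [ 0.00000000e+00,  0.00000000e+00,  0.00000000e+00,
         1.00000000e+00]])}
```

View pics/top0.png

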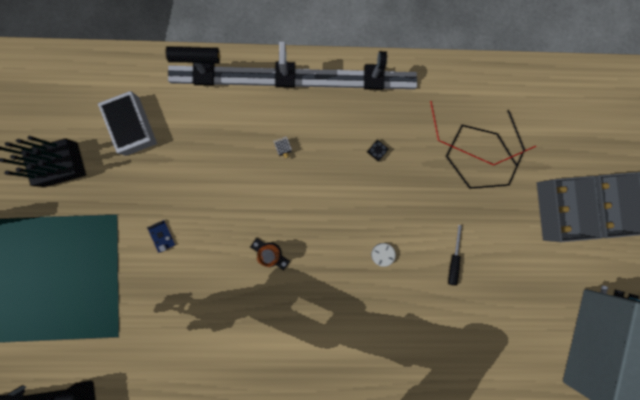

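The top picture shows the jar in its holder at about (269,255), the cap at (384,255), the driver to the right at (456,255), the board at (161,236), the laser at (284,147) and the fan at (378,150).

```bash
cat > h.py <<'E'
import numpy as np, cv2
from station import *
from scipy.spatial.transform import Rotation as R
def ray(n,u,v,pose=None):
    p=camera_params(n); f=200/np.tan(np.radians(p['fovy']/2))
    a=np.array([u-p['cx'],v-p['cy']])
    if n=='wrist':
        r=np.hypot(*a); th=r/f; d=np.array([*(a/max(r,1e-9)*np.sin(th)),np.cos(th)])
        T=np.eye(4);T[:3,:3]=R.from_quat(pose[1]).as_matrix();T[:3,3]=pose[0]; E=T@p['mount']
    else: d=np.array([*(a/f),1]);E=p['extrinsics']
    return E[:3,3],E[:3,:3]@d
def atz(n,u,v,z,pose=None):
    o,d=ray(n,u,v,pose); return o+d*(z-o[2])/d[2]
def proj(n,P,pose=None):
    p=camera_params(n); f=200/np.tan(np.radians(p['fovy']/2))
    if n=='wrist':
        T=np.eye(4);T[:3,:3]=R.from_quat(pose[1]).as_matrix();T[:3,3]=pose[0]; E=T@p['mount']
    else: E=p['extrinsics']
    c=E[:3,:3].T@(np.asarray(P)-E[:3,3])
    if n=='wrist':
        r=np.hypot(c[0],c[1]); return np.array([p['cx'],p['cy']])+c[:2]/r*f*np.arctan2(r,c[2])
    return np.array([p['cx'],p['cy']])+c[:2]/c[2]*f
E
python3 - <<'E'
from h import *
t=cv2.imread('pics/top0.png');s=cv2.imread('pics/side0.png')
a=cv2.resize(t[225:285,240:420],None,fx=4.4,fy=4.4,interpolation=cv2.INTER_CUBIC)
b=cv2.resize(s,(500,312))
c=np.zeros((264+312,792,3),np.uint8);c[:264]=a[:264,:792];c[264:,:500]=b
cv2.imwrite('pics/c1.png',c)
print(atz('top',269,255,.08),atz('top',384,255,.019))
for z in(.0,.08):print(proj('side',[*atz('top',269,255,.08)[:2],z]))
print(proj('side',atz('top',384,255,.019)))
E
```

```text
[0.49032569 0.09516593 0.08      ] [ 0.48824273 -0.18075697  0.019     ]
[256.46453787 219.05078345]
[253.84443806 192.42236076]
[290.90738643 291.96425249]
```

View pics/c1.png

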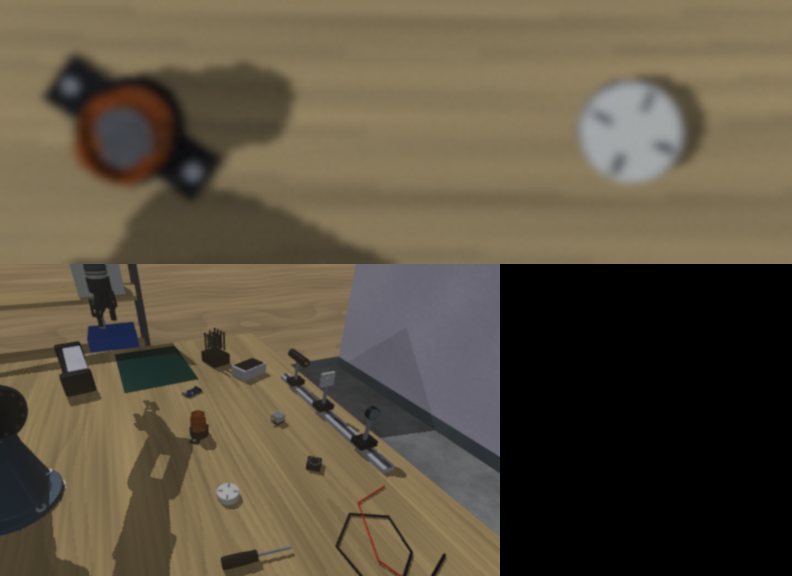

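In the enlarged crop the cap is at top-image (383.6,254.8), with bars at roughly crop (602,117), (648,100), (664,148) and (618,164). The jar mouth is at (268.4,256). The side view agrees to about 2 px. Next I work out the approach to a viewing pose over the jar.

```bash
cat >> h.py <<'E'
def togo(P):
    s=status.sense(); M=R.from_quat(s['tool_rot']).as_matrix()
    d=M.T@(np.asarray(P)-s['tcp_pos'])*1000
    print('t',round(s['t'],2),'tcp',s['tcp_pos'].round(4),'yaw z',np.degrees(np.arctan2(M[1,2],M[0,2])).round(1),'tool x',M[:,0].round(3),'q1,q6',s['q'][[0,5]].round(3),'F',s['force'].round(1),'gap',round(s['finger_gap'],3)); print('to go tool mm',d.round(1))
E
python3 - <<'E'
from h import *
togo([*atz('top',268.4,256.1,.08)[:2],.14])
b=np.array([(602,117),(648,100),(664,148),(618,164)])/4.4+[240,225]
w=np.array([atz('top',*p,.019)[:2] for p in b]);c=w.mean(0);print(c,np.degrees(np.arctan2(*(w-c).T[::-1])), np.hypot(*(w-c).T))
E
```

```text
t 0.15 tcp [0.2814 0.5574 0.2065] yaw z 63.2 tool x [-0.001 -0.001 -1.   ] q1,q6 [ 0.924 -0.179] F [-0.4 -0.4 -0.3] gap 1.003
to go tool mm [  67.  -392.1 -318.2]
[ 0.48810859 -0.18042669] [  64.77839705  -24.64508125 -116.02224771  155.00423374] [0.01931411 0.01984662 0.01943855 0.01957415]
```

Call:
{"op": "arm_command", "data": {
  "series": [
    [[6,-36,-29,0],[6,-36,-29,0],[7,-36,-29,0],[7,-36,-29,0],[7,-36,-29,0],[7,-36,-29,0],[7,-36,-29,0],[7,-36,-29,0],[7,-36,-29,0],[6,-36,-29,0]]
  ]
}}

```text
t: 1.15
tcp_pos: [0.4727, 0.1349, 0.1399]
tool_rot: [-0.37, 0.602, 0.371, 0.602]
force: [0.1, 1.7, 0.3]
finger_gap: 0.998
```

Call:
{"op": "arm_command", "data": {
  "series": [
    [[0,-16,-14,0],[0,-16,-14,0],[0,0,0,0],[0,0,0,0],[0,0,0,0]]
  ]
}}

```text
t: 1.65
tcp_pos: [0.4875, 0.0981, 0.1402]
tool_rot: [-0.37, 0.602, 0.371, 0.602]
force: [-0.7, 0.7, 0.7]
finger_gap: 1.001
```

Run:
```python
from h import *
togo([*atz('top',268.4,256.1,.08)[:2],.14])
s=status.sense();im=snapshot('wrist')
np.save('p1.npy',np.r_[s['tcp_pos'],s['tool_rot']]);pose=(s['tcp_pos'],s['tool_rot'])
u=proj('wrist',[*atz('top',268.4,256.1,.08)[:2],.08],pose);print(u)
cv2.imwrite('pics/w1f.png',im[:,:,::-1])
x,y=max(0,int(u[0])-80),max(0,int(u[1])-60);print(x,y)
cv2.imwrite('pics/w1.png',cv2.resize(im[y:y+120,x:x+160,::-1],None,fx=5,fy=5,interpolation=cv2.INTER_CUBIC))
```

```text
t 1.65 tcp [0.4875 0.0981 0.1402] yaw z 63.2 tool x [-0.001  0.    -1.   ] q1,q6 [-0.027 -1.131] F [-0.7  0.7  0.7] gap 1.001
to go tool mm [ 0.2 -1.  -1.3]
[317.09300039 206.31760422]
237 146
```

View pics/w1.png

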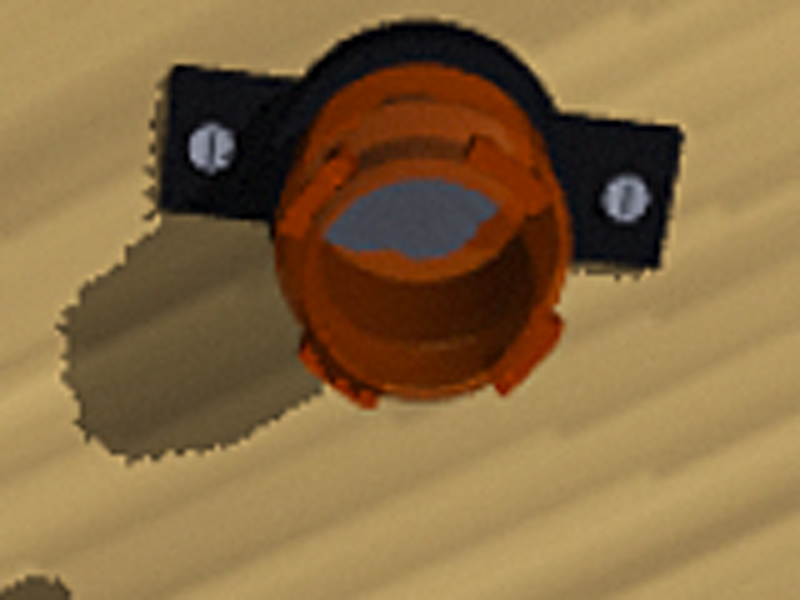

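The crop shows the jar's mouth centred near crop (423,281), with four lugs. Their outer corners are roughly (285,232)-(335,155), (478,137)-(552,195), (562,318)-(503,393) and (302,345)-(375,405).

```bash
cat >> h.py <<'E'
def wat(u,v,z,f): 
    p=np.load(f); return atz('wrist',u,v,z,(p[:3],p[3:]))
E
python3 - <<'E'
from h import *
from scipy.optimize import least_squares
O=np.array([237,146])
mp=lambda L,z:np.array([wat(*(np.array(a)/5+O),z,'p1.npy')[:2] for a in L])
rim=mp([(305,285),(545,275),(425,398),(335,360),(510,360)],.08)
r=least_squares(lambda p:np.hypot(*(rim-p).T)-.020,rim.mean(0));print('rim c',r.x,r.fun*1e3)
lug=mp([(285,232),(335,155),(478,137),(552,195),(562,318),(503,393),(375,405),(302,345)],.076)
r2=least_squares(lambda p:np.hypot(*(lug-p).T)-.0235,lug.mean(0));print('lug c',r2.x,r2.fun*1e3)
for c in(r.x,r2.x):
  a=np.degrees(np.arctan2(*(lug-c).T[::-1]));print(a.round(1)); m=a%90;print(m.round(0), 'centres',[((np.angle(np.exp(1j*np.radians(a[i]))+np.exp(1j*np.radians(a[i+1])),deg=True))%90).round(1) for i in(0,2,4,6)])
# model overlay
p=np.load('p1.npy');pose=(p[:3],p[3:]);im=cv2.imread('pics/w1.png')
cc=(r.x+r2.x)/2;mean=np.degrees(np.angle(np.exp(4j*np.radians(a)).sum()))/4%90;print(cc,'lug angle',mean)
P=lambda rr,th,z:tuple(int(k) for k in (proj('wrist',[cc[0]+rr*np.cos(th),cc[1]+rr*np.sin(th),z],pose)-O)*5)
for th in np.radians(range(0,360,4)): cv2.circle(im,P(.02,th,.08),2,(0,255,0),-1)
for k in range(4):
  for d in np.linspace(-19,19,9): cv2.circle(im,P(.0235,np.radians(mean+90*k+d),.076),2,(255,255,0),-1)
cv2.imwrite('pics/w1o.png',im[:440,150:650])
E
```

```text
rim c [0.48547512 0.10173705] [-1.53274284 -1.34724678  0.56918147 -0.15199237 -0.42111356]
lug c [0.48674667 0.1014597 ] [-0.51374392  0.20959342 -0.15770052 -0.19572297 -0.68445861  0.16875953
  0.11311476 -0.52334043]
[-131.3 -169.4  131.6   93.6   41.9    4.2  -45.2  -82.6]
[49. 11. 42.  4. 42.  4. 45.  7.] centres [np.float64(29.7), np.float64(22.6), np.float64(23.0), np.float64(26.1)]
[-134.1 -170.6  133.5   96.6   44.5    5.1  -46.9  -85.7]
[46.  9. 44.  7. 45.  5. 43.  4.] centres [np.float64(27.7), np.float64(25.1), np.float64(24.8), np.float64(23.7)]
[0.4861109  0.10159837] lug angle 25.501004239308298
```

View pics/w1o.png

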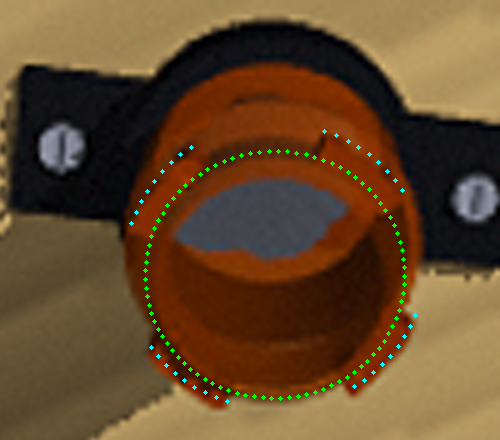

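The model overlay fits the rim, with lug centres at about 25.4° mod 90. I'll view the cap from the same relative height so the camera bias cancels.

Call:
{"op": "arm_command", "data": {
  "series": [
    [[0,-15.5,-31,0],[0,-15.5,-31,0],[10,-15.5,-31,0],[10,-15.5,-31,0],[10,-15.5,-31,0],[10,-15.5,-31,0],[10,-15.5,-31,0],[10,-15.5,-29.5,0],[0,0,0,0],[0,0,0,0]]
  ]
}}

```text
t: 2.7
tcp_pos: [0.4875, -0.1781, 0.08]
tool_rot: [-0.37, 0.602, 0.371, 0.602]
force: [0.1, -0.5, -0.5]
finger_gap: 0.998
```

Call:
{"op": "arm_command", "data": {
  "series": [
    [[0,0,0,0],[0,0,0,0]]
  ]
}}

```text
t: 2.9
tcp_pos: [0.4877, -0.1771, 0.0806]
tool_rot: [-0.371, 0.602, 0.371, 0.602]
force: [-0.0, 0.2, 0.2]
finger_gap: 0.995
```

Run:
```python
from h import *
togo([.487,-.178,.08])
s=status.sense();im=snapshot('wrist')
np.save('p2.npy',np.r_[s['tcp_pos'],s['tool_rot']])
u=proj('wrist',[.487,-.178,.019],(s['tcp_pos'],s['tool_rot']))
x,y=int(u[0])-80,int(u[1])-60;print(u,x,y)
cv2.imwrite('pics/w2.png',cv2.resize(im[y:y+120,x:x+160,::-1],None,fx=5,fy=5,interpolation=cv2.INTER_CUBIC))
```

```text
t 2.9 tcp [ 0.4877 -0.1771  0.0806] yaw z 63.3 tool x [-0.  0. -1.] q1,q6 [-0.564 -1.669] F [-0.   0.2  0.2] gap 0.995
to go tool mm [ 0.6  0.2 -1.2]
[317.27578473 204.12405637] 237 144
```

View pics/w2.png

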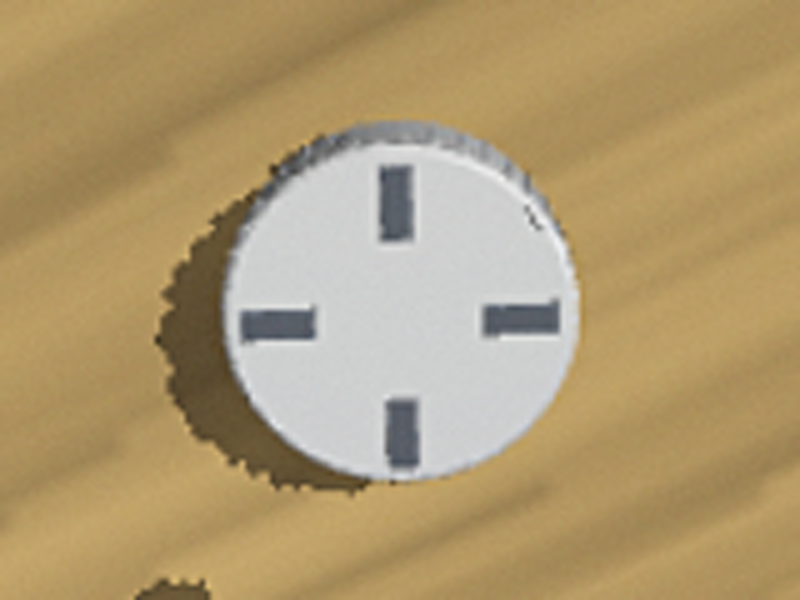

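The cap fills the crop. Its bars are at (278,325), (520,318), (396,203) and (402,434), with the jaw direction nearly along one pair.

Run:
```python
from h import *
O=np.array([237,144])
w=np.array([wat(*(np.array(a)/5+O),.019,'p2.npy')[:2] for a in [(278,325),(520,318),(396,203),(402,434)]])
c=w.mean(0);print(c,np.degrees(np.arctan2(*(w-c).T[::-1])).round(1),np.hypot(*(w-c).T)*1e3)
e=np.array([wat(*(np.array(a)/5+O),.019,'p2.npy')[:2] for a in [(228,310),(580,310),(404,480),(404,141)]])
print(e.mean(0),np.hypot(*(e[0]-e[1])),np.hypot(*(e[2]-e[3])))
togo([*c,.001])
```

```text
[ 0.4899028  -0.17988516] [-114.9   65.1  154.6  -25.3] [18.9443774  18.9117555  19.11515059 19.09485384]
[ 0.48907031 -0.17859025] 0.05502331520295944 0.056022410024056495
t 2.95 tcp [ 0.4878 -0.1773  0.0807] yaw z 63.3 tool x [ 0.  0. -1.] q1,q6 [-0.564 -1.669] F [0.1 1.1 0.8] gap 1.0
to go tool mm [79.7 -3.  -1.4]
```

Call:
{"op": "arm_command", "data": {
  "series": [
    [[20,-2.5,-1,0],[25,0,0,0],[20,0,0,0],[12,0,0,0],[4,0,0,0],[0,0,0,0],[0,0,0,0]]
  ]
}}

```text
t: 3.65
tcp_pos: [0.4901, -0.1808, -0.0]
tool_rot: [-0.371, 0.602, 0.37, 0.602]
force: [-0.2, -0.0, -0.1]
finger_gap: 1.0
```

Call:
{"op": "arm_command", "data": {
  "series": [
    [[0,0,0,0],[0,0,0,0],[0,0,0,0],[0,0,0,0],[0,0,0,0],[0,0,0,0],[0,0,0,0],[0,0,0,0]]
  ],
  "jaw": 0,
  "force": 50
}}

```text
t: 4.45
tcp_pos: [0.4896, -0.1807, -0.0007]
tool_rot: [-0.37, 0.602, 0.371, 0.602]
force: [0.3, -0.0, -0.6]
finger_gap: 0.001
```

The fingers shut completely, so they missed or squeezed the cap out. I need to look.

Run:
```python
from h import *
togo([.4895,-.179,0])
w=snapshot('wrist');t=snapshot('top');s=snapshot('side')
a=cv2.resize(w,(480,300))
b=cv2.resize(t[215:295,324:444],(480,300)[::1],interpolation=cv2.INTER_CUBIC)
c=cv2.resize(s[230:340,230:350],(300,275),interpolation=cv2.INTER_CUBIC)
o=np.zeros((600,790,3),np.uint8);o[:300,:480]=a;o[300:,:480]=b;o[:275,485:785]=c
cv2.imwrite('pics/m.png',o[:,:,::-1])
```

```text
t 4.45 tcp [ 0.4896 -0.1807 -0.0007] yaw z 63.2 tool x [-0.  0. -1.] q1,q6 [-0.568 -1.671] F [ 0.3 -0.  -0.6] gap 0.001
to go tool mm [-0.7  0.8  1.5]
```

View pics/m.png

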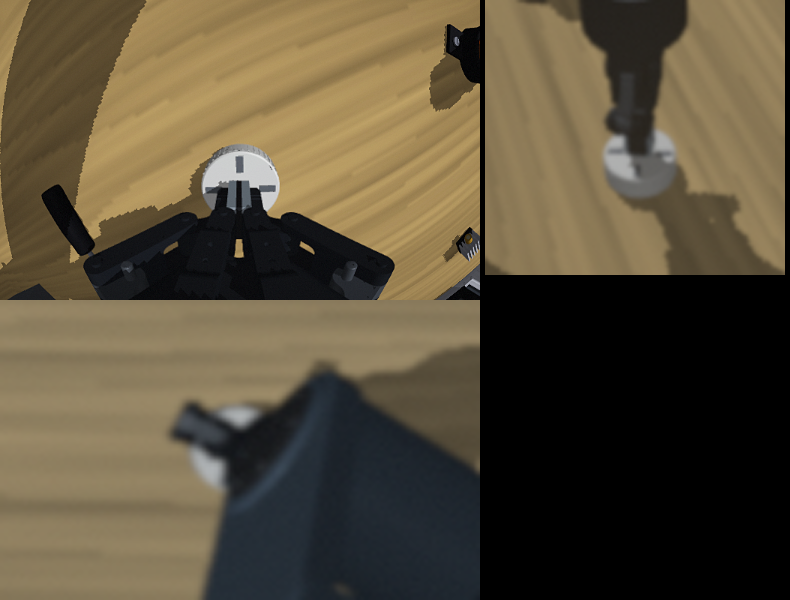

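Run:
```python
from h import *
s=status.sense();po=(s['tcp_pos'],s['tool_rot']);t=s['tcp_pos']
for dz in(0,.01,.019,.03):print(dz,proj('wrist',t+[0,0,dz],po).round(0),'side',proj('side',t+[0,0,dz]).round(0))
print('cap',proj('wrist',[.4895,-.179,.019],po),proj('side',[.4895,-.179,.019]))
w=snapshot('wrist');sd=snapshot('side')
a=cv2.resize(w[170:300,250:390,::-1],(560,520),interpolation=cv2.INTER_CUBIC)
cv2.imwrite('pics/m2.png',a)
```

```text
0 [319. 237.] side [292. 299.]
0.01 [319. 245.] side [292. 295.]
0.019 [319. 252.] side [292. 292.]
0.03 [319. 262.] side [291. 288.]
cap [321.70509656 251.37228275] [291.22969207 291.14505343]
```

View pics/m2.png

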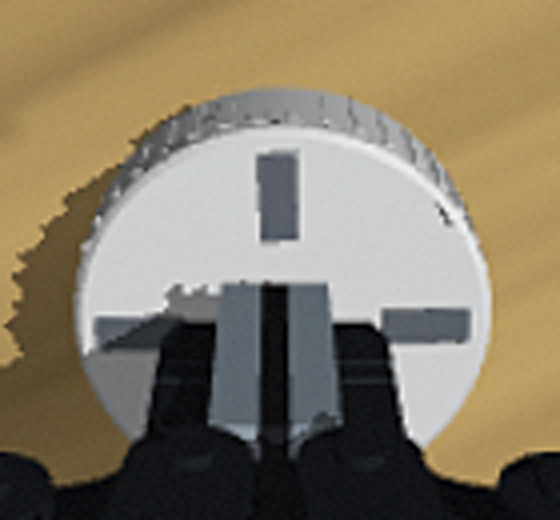

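The tips seem to end at the cap's top surface although TCP z≈0. The wrist camera is fixed to the tool, so raising the tool and comparing the tip row will show the true tip position.

Call:
{"op": "arm_command", "data": {
  "series": [
    [[-5,0,0,0],[-15,0,0,0],[-20,0,0,0],[-20,0,0,0],[0,0,0,0],[0,0,0,0]]
  ]
}}

```text
t: 5.3
tcp_pos: [0.4897, -0.1808, 0.0597]
tool_rot: [-0.371, 0.602, 0.37, 0.602]
force: [-0.7, 1.0, -1.0]
finger_gap: 0.002
```

Run:
```python
from h import *
togo([.4895,-.179,0])
s=status.sense();po=(s['tcp_pos'],s['tool_rot'])
print('cap',proj('wrist',[.4895,-.179,.019],po))
w=snapshot('wrist');sd=snapshot('side')
a=cv2.resize(w[140:300,220:420,::-1],(500,400),interpolation=cv2.INTER_CUBIC)
b=cv2.resize(sd[230:330,255:330,::-1],(300,400),interpolation=cv2.INTER_CUBIC)
cv2.imwrite('pics/m3.png',np.hstack([a,b]))
```

```text
t 5.3 tcp [ 0.4897 -0.1808  0.0597] yaw z 63.2 tool x [ 0.001 -0.001 -1.   ] q1,q6 [-0.568 -1.671] F [-0.7  1.  -1. ] gap 0.002
to go tool mm [59.7  1.1  1.5]
cap [320.88782531 212.31257185]
```

View pics/m3.png

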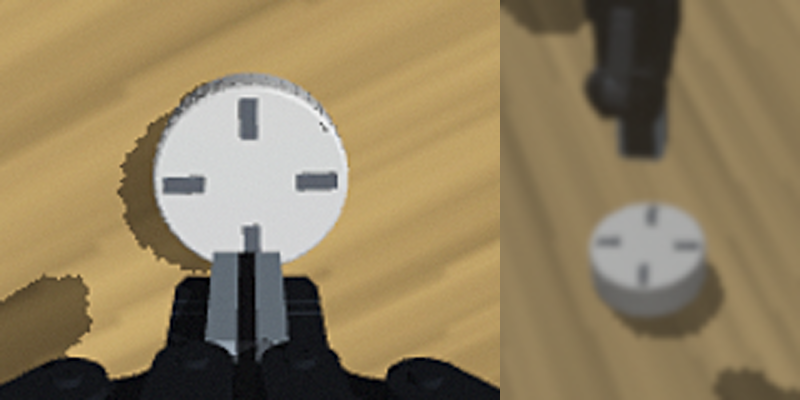

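The tip row is the same (240.8), and the side view puts the tips roughly 18–20 mm above the reported TCP. The real shut tips therefore sit about 20 mm behind the frame origin. I'll open and go about 22 mm deeper.

Call:
{"op": "arm_command", "data": {
  "series": [
    [[0,1,1.5,0],[0,0,0,0],[0,0,0,0],[0,0,0,0],[0,0,0,0],[0,0,0,0],[0,0,0,0]]
  ],
  "jaw": 100
}}

```text
t: 6.1
tcp_pos: [0.4894, -0.1789, 0.0593]
tool_rot: [-0.371, 0.602, 0.37, 0.602]
force: [0.2, -0.4, -0.2]
finger_gap: 1.004
```

Call:
{"op": "arm_command", "data": {
  "series": [
    [[20,0,0,0],[20,0,0,0],[20,0,0,0],[12,0,0,0],[5,0,0,0],[3,0,0,0],[2,0,0,0],[0,0,0,0]]
  ]
}}

```text
t: 6.9
tcp_pos: [0.4897, -0.1791, -0.0223]
tool_rot: [-0.371, 0.602, 0.37, 0.602]
force: [0.3, -0.2, 0.4]
finger_gap: 1.002
```

Call:
{"op": "arm_command", "data": {
  "series": [
    [[0,0,0,0],[0,0,0,0],[0,0,0,0],[0,0,0,0],[0,0,0,0],[0,0,0,0]]
  ],
  "jaw": 0,
  "force": 60
}}

```text
t: 7.5
tcp_pos: [0.4897, -0.1791, -0.0217]
tool_rot: [-0.371, 0.602, 0.37, 0.602]
force: [-0.2, 0.7, 5.7]
finger_gap: 0.632
```

Gripped at gap 0.632 (≈54–56 mm), with the tips just on the bench at TCP z = −0.022. So cap_mid is about TCP + 31 mm. Next: lift and carry.

Call:
{"op": "arm_command", "data": {
  "series": [
    [[-3,0,0,0],[-10,0,0,0],[-20,0,0,0],[-25,0,0,0],[-25,0,0,0],[-23,0,0,0],[0,8,15,0],[0,14,27,0],[0,18,35,0],[0,18,35,0]]
  ]
}}

```text
t: 8.5
tcp_pos: [0.487, -0.0509, 0.083]
tool_rot: [-0.37, 0.603, 0.371, 0.602]
force: [0.7, -0.0, -0.9]
finger_gap: 0.629
```

Call:
{"op": "arm_command", "data": {
  "series": [
    [[0,18,35,0],[0,18,35,0],[0,16,30,0],[0,12,22,0],[0,7.6,15,0],[0,0,0,-0.047],[0,0,0,-0.047],[0,0,0,0],[0,0,0,0],[0,0,0,0]]
  ]
}}

```text
t: 9.5
tcp_pos: [0.4855, 0.1019, 0.0831]
tool_rot: [-0.398, 0.585, 0.398, 0.584]
force: [-0.4, -0.2, 0.0]
finger_gap: 0.63
```

Run:
```python
from h import *
togo([.4863,.1015,.085])
s=status.sense();np.save('p3.npy',np.r_[s['tcp_pos'],s['tool_rot']])
w=snapshot('wrist');sd=snapshot('side');cv2.imwrite('pics/w3f.png',w[:,:,::-1])
a=cv2.resize(w[180:300,240:400,::-1],(560,420),interpolation=cv2.INTER_CUBIC)
b=cv2.resize(sd[150:240,230:280,::-1],(233,420),interpolation=cv2.INTER_CUBIC)
cv2.imwrite('pics/w3.png',np.hstack([a,b]))
```

```text
t 9.5 tcp [0.4855 0.1019 0.0831] yaw z 68.5 tool x [-0.001  0.    -1.   ] q1,q6 [-0.019 -1.215] F [-0.4 -0.2  0. ] gap 0.63
to go tool mm [-1.9 -0.9 -0.1]
```

View pics/w3.png

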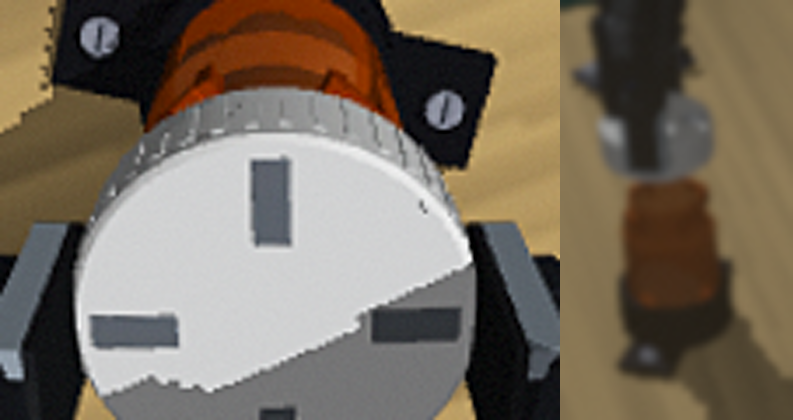

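The cap is held level. Its bars are at crop (135,331), (416,325) and (271,202), the jar is below, and a lug gap lines up with the far bar. Side view: cap just above the jar, roughly coaxial.

Run:
```python
from h import *
O=np.array([240,180])
w=np.array([wat(*(np.array(a)/3.5+O),.1238,'p3.npy')[:2] for a in [(135,331),(416,325),(271,202)]])
c=w[:2].mean(0);print(c,np.degrees(np.arctan2(*(w-c).T[::-1])).round(1),np.hypot(*(w-c).T)*1e3)
p=np.load('p3.npy');M=R.from_quat(p[3:]).as_matrix();print('cap-tcp in tool mm',(M.T@(np.r_[c,.1238]-p[:3])*1e3).round(1))
p=np.load('p2.npy');M=R.from_quat(p[3:]).as_matrix();print('jaw plane bias: cap in p2 vs true grasp (tool)',(M.T@(np.array([.4897,-.1791,0])-np.array([.4895,-.179,0]))*1e3).round(1))
```

```text
[0.48604012 0.10154252] [-110.    70.   160.2] [19.03321073 19.03321073 19.02794357]
cap-tcp in tool mm [-40.7  -0.6  -0.1]
jaw plane bias: cap in p2 vs true grasp (tool) [-0.  -0.2  0. ]
```

Cap centre measured at (0.4860, 0.1015), angle 70°. That matches the jar (0.4861, 0.1016), gap centre 70.4°. Lowering in steps.

Call:
{"op": "arm_command", "data": {
  "series": [
    [[8,0,0,0],[8,0,0,0],[5,0,0,0],[2,0,0,0],[2,0,0,0],[0,0,0,0]]
  ],
  "force": 80
}}

```text
t: 10.2
tcp_pos: [0.4858, 0.1018, 0.058]
tool_rot: [-0.398, 0.584, 0.398, 0.584]
force: [0.9, 0.1, -0.3]
finger_gap: 0.625
```

Call:
{"op": "arm_command", "data": {
  "series": [
    [[1,0,0,0],[1,0,0,0],[1,0,0,0],[0,0,0,0]]
  ]
}}

```text
t: 10.6
tcp_pos: [0.4859, 0.1018, 0.0553]
tool_rot: [-0.398, 0.584, 0.398, 0.584]
force: [0.5, 0.2, 0.3]
finger_gap: 0.63
```

Call:
{"op": "arm_command", "data": {
  "series": [
    [[1,0,0,0],[1,0,0,0],[0,0,0,0]]
  ]
}}

```text
t: 10.9
tcp_pos: [0.4859, 0.1018, 0.0532]
tool_rot: [-0.398, 0.584, 0.398, 0.584]
force: [-0.3, -0.0, -0.6]
finger_gap: 0.627
```

Call:
{"op": "arm_command", "data": {
  "series": [
    [[1,0,0,0],[1,0,0,0],[0,0,0,0]]
  ]
}}

```text
t: 11.2
tcp_pos: [0.486, 0.1018, 0.0513]
tool_rot: [-0.398, 0.584, 0.398, 0.584]
force: [-0.1, -0.2, -0.8]
finger_gap: 0.623
```

The lugs went down into the gaps without contact. Now pressing against the spring.

Call:
{"op": "arm_command", "data": {
  "series": [
    [[1,0,0,0],[1,0,0,0],[1,0,0,0],[0,0,0,0]]
  ]
}}

```text
t: 11.6
tcp_pos: [0.4861, 0.1018, 0.0485]
tool_rot: [-0.398, 0.584, 0.398, 0.584]
force: [-0.2, 0.3, 5.3]
finger_gap: 0.627
```

Call:
{"op": "arm_command", "data": {
  "series": [
    [[1,0,0,0],[1,0,0,0],[0,0,0,0]]
  ]
}}

```text
t: 11.9
tcp_pos: [0.4861, 0.1018, 0.0468]
tool_rot: [-0.399, 0.584, 0.398, 0.584]
force: [-1.6, 0.2, 8.8]
finger_gap: 0.622
```

Call:
{"op": "arm_command", "data": {
  "series": [
    [[0.8,0,0,0],[0.8,0,0,0],[0,0,0,0]]
  ]
}}

```text
t: 12.2
tcp_pos: [0.4861, 0.1018, 0.0455]
tool_rot: [-0.399, 0.584, 0.398, 0.584]
force: [-1.8, 0.1, 10.9]
finger_gap: 0.623
```

Call:
{"op": "arm_command", "data": {
  "series": [
    [[0.5,0,0,0],[0.3,0,0,0],[0,0,0,0]]
  ]
}}

```text
t: 12.5
tcp_pos: [0.4861, 0.1018, 0.0449]
tool_rot: [-0.399, 0.584, 0.398, 0.584]
force: [-2.0, 1.2, 10.6]
finger_gap: 0.625
```

Run:
```python
from h import *
togo([.486,.1018,.045]);print(status.sense()['ft_torque'])
```

```text
t 12.5 tcp [0.4861 0.1018 0.0449] yaw z 68.6 tool x [ 0.001 -0.    -1.   ] q1,q6 [-0.019 -1.216] F [-2.   1.2 10.6] gap 0.625
to go tool mm [-0.1  0.1 -0. ]
[ 0.00776792  0.31717782 -0.02448092]
```

Call:
{"op": "arm_command", "data": {
  "series": [
    [[0.5,0,0,0],[0,0,0,0]]
  ]
}}

```text
t: 12.7
tcp_pos: [0.4861, 0.1018, 0.0445]
tool_rot: [-0.399, 0.584, 0.398, 0.584]
force: [-2.1, -0.2, 12.0]
finger_gap: 0.627
```

Call:
{"op": "arm_command", "data": {
  "series": [
    [[0,0,0,0.06],[0,0,0,0.06],[0,0,0,0.06],[0,0,0,0.06],[0,0,0,0.06],[0,0,0,0.06],[0,0,0,0]]
  ]
}}

```text
t: 13.4
tcp_pos: [0.4873, 0.1018, 0.0447]
tool_rot: [-0.288, 0.645, 0.287, 0.647]
force: [-2.4, 0.3, 12.7]
finger_gap: 0.623
```

Run:
```python
from h import *
togo([.486,.1018,.045]);print(status.sense()['ft_torque'])
```

```text
t 13.4 tcp [0.4873 0.1018 0.0447] yaw z 47.9 tool x [ 0.003 -0.    -1.   ] q1,q6 [-0.019 -0.855] F [-2.4  0.3 12.7] gap 0.623
to go tool mm [-0.3  1.  -0.8]
[-0.04312227  0.15933419 -0.05448887]
```

Call:
{"op": "arm_command", "data": {
  "series": [
    [[0,0,0,0.05],[0,0,0,0.05],[0,0,0,0.05],[0,0,0,0]]
  ]
}}

```text
t: 13.8
tcp_pos: [0.4876, 0.1018, 0.0447]
tool_rot: [-0.239, 0.665, 0.237, 0.667]
force: [-0.1, -0.4, 12.2]
finger_gap: 0.626
```

Run:
```python
from h import *
togo([.486,.1018,.045]);print(status.sense()['ft_torque'])
```

```text
t 13.8 tcp [0.4876 0.1018 0.0447] yaw z 39.3 tool x [ 0.004 -0.    -1.   ] q1,q6 [-0.019 -0.705] F [-0.1 -0.4 12.2] gap 0.626
to go tool mm [-0.3  1.  -1.2]
[-0.07069731  0.14506792 -0.08779608]
```

Call:
{"op": "arm_command", "data": {
  "series": [
    [[0,0,0,0.05],[0,0,0,0.05],[0,0,0,0.04],[0,0,0,0]]
  ]
}}

```text
t: 14.2
tcp_pos: [0.4878, 0.1017, 0.0448]
tool_rot: [-0.191, 0.679, 0.19, 0.682]
force: [0.7, -0.3, 11.6]
finger_gap: 0.624
```

Run:
```python
from h import *
togo([.486,.1018,.045]);print(status.sense()['ft_torque'])
```

```text
t 14.2 tcp [0.4878 0.1017 0.0448] yaw z 31.3 tool x [ 0.004 -0.    -1.   ] q1,q6 [-0.019 -0.566] F [ 0.7 -0.3 11.6] gap 0.624
to go tool mm [-0.2  1.  -1.4]
[-0.08048012  0.10356228 -0.00781627]
```

Call:
{"op": "arm_command", "data": {
  "series": [
    [[0,0,0,0.04],[0,0,0,0.04],[0,0,0,0.04],[0,0,0,0]]
  ]
}}

```text
t: 14.6
tcp_pos: [0.4879, 0.1017, 0.0448]
tool_rot: [-0.15, 0.69, 0.149, 0.693]
force: [0.7, -0.2, 12.1]
finger_gap: 0.629
```

Run:
```python
from h import *
togo([.486,.1018,.045]);print(status.sense()['ft_torque'])
```

```text
t 14.6 tcp [0.4879 0.1017 0.0448] yaw z 24.4 tool x [ 0.004 -0.    -1.   ] q1,q6 [-0.019 -0.445] F [ 0.7 -0.2 12.1] gap 0.629
to go tool mm [-0.2  0.9 -1.6]
[-0.15309566  0.07461369 -0.03863609]
```

Call:
{"op": "arm_command", "data": {
  "series": [
    [[0,0,0,0.035],[0,0,0,0.035],[0,0,0,0]]
  ]
}}

```text
t: 14.9
tcp_pos: [0.4879, 0.1017, 0.0448]
tool_rot: [-0.126, 0.694, 0.125, 0.697]
force: [-0.3, -0.3, 11.4]
finger_gap: 0.62
```

Run:
```python
from h import *
togo([.486,.1018,.045]);print(status.sense()['ft_torque'])
```

```text
t 14.9 tcp [0.4879 0.1017 0.0448] yaw z 20.4 tool x [ 0.004 -0.    -1.   ] q1,q6 [-0.019 -0.376] F [-0.3 -0.3 11.4] gap 0.62
to go tool mm [-0.2  0.8 -1.7]
[-0.07430175  0.11161879 -0.03947538]
```

Call:
{"op": "arm_command", "data": {
  "series": [
    [[0,0,0,0.03],[0,0,0,0.03],[0,0,0,0]]
  ]
}}

```text
t: 15.2
tcp_pos: [0.4874, 0.1014, 0.0447]
tool_rot: [-0.106, 0.698, 0.105, 0.7]
force: [-0.9, -0.9, 12.5]
finger_gap: 0.624
```

Run:
```python
from h import *
togo([.486,.1018,.045]);print(status.sense()['ft_torque'])
```

```text
t 15.2 tcp [0.4874 0.1014 0.0447] yaw z 17.2 tool x [ 0.003 -0.001 -1.   ] q1,q6 [-0.019 -0.317] F [-0.9 -0.9 12.5] gap 0.624
to go tool mm [-0.3  0.8 -1.2]
[-0.11703135  0.22519096  0.50401194]
```

Yaw torque jumped to +0.50 N·m at about 51° of turn: that is the stop. I'll ease the turn slightly, rise about 3.5 mm with the spring, and check that it catches.

Call:
{"op": "arm_command", "data": {
  "series": [
    [[0,0,0,-0.025],[-1,0,0,0],[-1,0,0,0],[-1,0,0,0],[0,0,0,0]]
  ]
}}

```text
t: 15.7
tcp_pos: [0.4873, 0.1014, 0.0472]
tool_rot: [-0.114, 0.697, 0.113, 0.699]
force: [-0.1, -1.2, 7.8]
finger_gap: 0.624
```

Run:
```python
from h import *
togo([.486,.1018,.045]);print(status.sense()['ft_torque'])
```

```text
t 15.7 tcp [0.4873 0.1014 0.0472] yaw z 18.5 tool x [ 0.003 -0.001 -1.   ] q1,q6 [-0.019 -0.341] F [-0.1 -1.2  7.8] gap 0.624
to go tool mm [ 2.2  0.8 -1.2]
[-0.21363666  0.03500737  0.12315371]
```

Call:
{"op": "arm_command", "data": {
  "series": [
    [[-0.7,0,0,0],[-0.7,0,0,0],[0,0,0,0]]
  ]
}}

```text
t: 16.0
tcp_pos: [0.4872, 0.1014, 0.0482]
tool_rot: [-0.114, 0.697, 0.113, 0.699]
force: [1.7, -2.2, 5.5]
finger_gap: 0.621
```

Call:
{"op": "arm_command", "data": {
  "series": [
    [[-0.6,0,0,0],[0,0,0,0]]
  ]
}}

```text
t: 16.2
tcp_pos: [0.4871, 0.1015, 0.0485]
tool_rot: [-0.114, 0.697, 0.113, 0.699]
force: [3.7, -3.2, 3.1]
finger_gap: 0.625
```

Call:
{"op": "arm_command", "data": {
  "series": [
    [[-0.5,0,0,0],[0,0,0,0]]
  ]
}}

```text
t: 16.4
tcp_pos: [0.4871, 0.1015, 0.0486]
tool_rot: [-0.114, 0.697, 0.113, 0.699]
force: [4.7, -2.5, -1.0]
finger_gap: 0.623
```

Run:
```python
from h import *
togo([.486,.1018,.045]);print(status.sense()['ft_torque'])
```

```text
t 16.4 tcp [0.4871 0.1015 0.0486] yaw z 18.5 tool x [ 0.002 -0.    -1.   ] q1,q6 [-0.019 -0.341] F [ 4.7 -2.5 -1. ] gap 0.623
to go tool mm [ 3.6  0.7 -0.9]
[-0.55039498 -0.62278801  0.14576007]
```

The cap is caught: the TCP stays at 0.0486 (predicted locked height 0.0483) and the pull has turned upward. Opening, then backing off straight up.

Call:
{"op": "arm_command", "data": {
  "series": [
    [[0,0,0,0],[0,0,0,0],[0,0,0,0],[0,0,0,0],[0,0,0,0],[0,0,0,0]]
  ],
  "jaw": 100
}}

```text
t: 17.0
tcp_pos: [0.4858, 0.1019, 0.0489]
tool_rot: [-0.113, 0.698, 0.113, 0.698]
force: [-0.3, -0.5, 0.3]
finger_gap: 0.999
```

Call:
{"op": "arm_command", "data": {
  "series": [
    [[-10,0,0,0],[-20,0,0,0],[-20,0,0,0],[-20,0,0,0],[-20,0,0,0],[0,0,0,0],[0,0,0,0]]
  ]
}}

```text
t: 17.7
tcp_pos: [0.4861, 0.1018, 0.1395]
tool_rot: [-0.113, 0.698, 0.113, 0.698]
force: [0.2, 0.3, -1.2]
finger_gap: 1.005
```

Run:
```python
from h import *
togo([.486,.1018,.14])
s=status.sense();np.save('p4.npy',np.r_[s['tcp_pos'],s['tool_rot']])
u=proj('wrist',[.486,.1015,.089],(s['tcp_pos'],s['tool_rot']));x,y=int(u[0])-70,int(u[1])-60;print(u,x,y)
w=snapshot('wrist');sd=snapshot('side')
a=cv2.resize(w[y:y+120,x:x+140,::-1],(560,480),interpolation=cv2.INTER_CUBIC)
b=cv2.resize(sd[150:250,230:280,::-1],(240,480),interpolation=cv2.INTER_CUBIC)
cv2.imwrite('pics/w4.png',np.hstack([a,b]))
```

```text
t 17.7 tcp [0.4861 0.1018 0.1395] yaw z 18.4 tool x [ 0.001 -0.    -1.   ] q1,q6 [-0.019 -0.341] F [ 0.2  0.3 -1.2] gap 1.005
to go tool mm [-0.5  0.  -0. ]
[318.55677181 208.96589774] 248 148
```

View pics/w4.png

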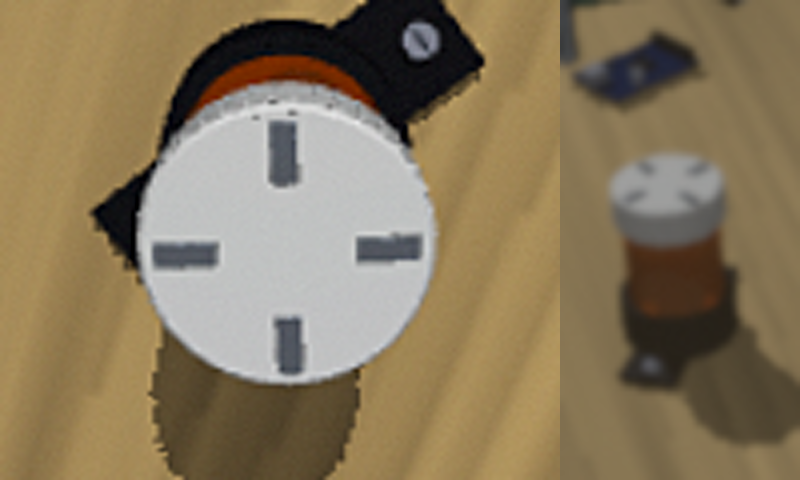

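The cap sits square on the jar in both views, with bars at crop (185,256), (389,249), (284,153) and (289,346). A last numeric check, then hand-in.

Run:
```python
from h import *
O=np.array([248,148])
w=np.array([wat(*(np.array(a)/4+O),.089,'p4.npy')[:2] for a in [(185,256),(389,249),(284,153),(289,346)]])
c=w.mean(0);print(c,np.degrees(np.arctan2(*(w-c).T[::-1])).round(1),(np.hypot(*(w-c).T)*1e3).round(2))
ticket.sign_off()
```

```text
[0.48733401 0.10016928] [-159.3   20.4  110.   -70.2] [19.   19.07 19.15 19.07]
the job is handed in; nothing more can be done
```

The cap is on the jar and locked, and the job is handed in. I lowered it with its lugs in the gaps, pushed it down, turned it clockwise about 51° to the stop, eased back slightly, and let it spring up before releasing.

- **Force:** the push read about 12.7 N at most, under the 20 N limit. The turn read about 0.5 N·m when it met the stop, and I did not turn further.
- **Locked:** as the spring lifted the cap, the gripper stopped rising at 48.6 mm; I had predicted 48.3 mm for the locked position. The reading then became a slight upward pull, which means the lugs were holding the cap.
- **Square:** in the last picture the four bars on top measure 19.0–19.15 mm from the cap's axis, as they did before. They sit near 20° (mod 90), and the estimated lug centres are near 25°, so the cap lugs are under the jar's lugs. The centre measured up to about 2 mm from my earlier jar estimate, which is within the camera's accuracy.
- **Missed first grasp:** the fingers closed above the cap without moving it, because the real fingertips are about 20 mm short of the stated tool point. I went lower and gripped it on the second try, with the fingertips touching the bench at about 6 N.
- **Other things on the bench:** the arm never came near them, but I did not measure them again at the end.
- **Time:** robot time was about 18 s of the 64 s allowed.

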